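Tilt the sprung specimen plate to its mark

ROBOT

A 6-joint arm with a two-finger parallel gripper is mounted at the origin on the work surface. World frame = base frame: x ahead of the robot, y to its left, z up, the work surface at z = 0. Lengths are in m, angles in rad, forces in N, time in s.
With the tool pointing down it reaches from about 0.425 to 0.95 m from the base axis. Payload 3.5 kg.
Tool frame: the origin (TCP) lies midway between the tips of the shut fingers; the grasp point (between the pads) lies 19 mm behind it; z points along the fingers, y is the direction in which the jaws open and shut (so a half turn about z gives the same grasp; the last joint's range is limited). The gripper opens to 85 mm and grips with 20 to 120 N. Pads are 22 mm wide; open, the fingers measure 114 mm over their backs; the gripper's body (76 mm by 85 mm) begins 54 mm behind the grasp point. The pads swing forward as they close: fully open they stand 13 mm farther back than shut.
Start: joints at [-1.272, 0.286, 1.577, -0, 1.279, -0.15], TCP at [0.293, -0.608, 0.231] pointing down, gripper open.
Joint ranges: [-2.77, 2.77], [-0.9, 2.22], [0.21, 2.48], [-1.53, 4.67], [0.24, 2.81], [-2.84, 2.84]. Speed limits (rad/s): [2.79, 2.79, 3.14, 3.14, 3.14, 3.14].

INTERFACE

Orientations are given as a rotation vector (axis times angle).
In Python, from workcell import robot, snapshot, order gives the robot as it stands.
- The arm moves only by the shell command python3 -m handwheel 'ROWS'. ROWS is text: rows parted by semicolons, each of 7 numbers parted by spaces: the finger opening in cm, from 0 to 8.54, then the shift along the world's x, y, z in cm, then the turn, a rotation vector about the world's x, y, z in rad. In form: grip tx ty tz ax ay az; .... A call has 1 to 20 rows; each row is the pose to reach, as a shift and turn from the pose commanded when the call began; what a row does not reach only later rows make up. A row lasts 1/8 s, in which the tool goes at most 62.5 mm and 10.7 degrees, less where a joint would pass 70% of its speed; a pose out of reach is approached as far as the arm can. A call with a gripper value outside its range is refused whole. The fingers move at their own pace and stop on an object; the grip force is fixed at half the most. Time passes only in rows, so rows that repeat a pose let the fingers close. It gives the time, the measured TCP pose, the force and the opening at its end, in the units of the state.
- robot.read_state(): the state, without advancing time (a new reading comes with each control period).
- snapshot(name): name is "side" or "top"; returns a dict with "color" (384x512x3 uint8, blue, green, red), "fov_y" (degrees; the focal length in pixels is half the picture's height over the tangent of half this angle, whatever the lens; pixels are square), "cx", "cy" (the principal point, pixels), "rvec" (rotation vector, rad) and "tvec" (3), from world to camera coordinates, as OpenCV has them. Camera axes: x right, y down, z forward; pixel columns grow to the right and rows downward; lengths in m; the calibration is good to about 2 mm. A picture is of the moment at which its call begins. There is no depth.
- order.sign_off(): hands the job in, once; it reports no verdict.
The state is a dict: "time": time; "qpos": joint angles; "dq": joint speeds; "effort": joint torques, N m; "tool_pos": TCP position; "tcp_rot": TCP orientation; "ft_force": force on the tool from outside, world axes, zero at the start; "ft_torque": the same for the moment, N m; "gripper_width": finger opening in m.
Only numpy, scipy, OpenCV 4.12 (cv2) and the standard library are available. Lean on these libraries where they do the work, as an engineer would, in place of code of your own. Each camera call takes 0.05 s, during which the arm holds its last target. There are 200 camera calls.

TASK

Tilt the specimen plate for an oblique look: with the fingertips press down the round rubber pad on its sprung corner until the pointer is level with the black tab on the scale (do not push it well past the tab), keep it level there for a good two seconds, then let go so that the plate springs back up. Only press the pad: do not lift or shift the stage, move the tab, touch the glass slide, or disturb the jar, beaker and vial standing near by.

Things in the scene. Friction and masses are not known exactly. Their poses are not given: they have to be found in the camera images.
- stage: Loose heavy tilt stage, 2.2-3.1 kg: grey base 250 x 210 x 16 mm under a square aluminium plate (130 mm side, 8 mm thick, top 70 mm up) set cornerwise, two opposite corners pivoted on pillars. Origin: on the table, under the middle of the pivot line (66 mm up, along y); base from 105 mm behind to 145 mm ahead of it. x: level, to the sprung corner, pointer and scale; z up.
- pad_top (a point): Centre of the top of the round black rubber pad to press, 30 mm across and 6 mm high, on the sprung corner of the plate, 72 mm along the stage's x from the pivot line. 76 mm above the table at rest; goes down as it is pressed. It takes about 3 N to start it moving and about 7 N at 0.2 rad.
- post_top (a point): Top of the upright aluminium scale post, 101 mm above the table, 20 mm wide and 6 mm thick, beside the pointer's path (127 mm along the stage's x, 21 mm along its y).
- pointer_tip (a point): Tip of the dark flat pointer bar (6 mm wide) that sticks out from the sprung corner, 125 mm from the pivot line, 66 mm above the table at rest. It moves with the plate and goes down about 1.74 times as far as the pad.
- tab_nib (a point): End of the nib of the small black tab (28 x 14 x 6 mm) clamped on the scale post; at the tab's mid-height, this is the mark for the pointer. 14 to 26 mm lower than the pointer tip at rest, differing from start to start. The pointer passes beside it without touching. The tab slips on the post if pushed hard.
- tilt (a joint): Tilt of the plate about the pivot line, rad: 0 at rest (level, held up by the spring), grows as the pad is pressed, hard stop at 0.34. The pointer tip is lowered by 125 mm x sin(value).
- slide: Glass microscope slide 26 x 76 mm, 1.5 mm thick, clipped flat on the plate, its long side along the pivot line, its middle 22 mm behind that line (away from the pad). Origin at the centre of its underside. Not to be touched.
- jar: Bystander: amber jar with a green lid, 46 mm across, 75 mm high; origin at the centre of its underside.
- beaker: Bystander: clear open glass beaker, 68 mm across, 85 mm high; origin at the centre of its underside.
- vial: Bystander: clear vial with a black cap, 26 mm across, 60 mm high; origin at the centre of its underside.

How it is judged:
On the way, in this order (a step that is already met when the one before it is completed fails the run):
1. the pad is pressed by the fingers and the pointer tip is kept within 4 mm of the tab's height for 1.5 s (z of pointer_tip in the frame of tab_nib between -0.004 and 0.004 m and contact force between the fingers and pad above 1 N), for 1.5 s.
2. the pad is let go and the plate is back up (value of joint tilt below 0.02 rad and contact force between the fingers and pad below 0.1 N), for 0.2 s.
At the end, for the whole second after the job is handed in: The plate is back up at rest (tilt under 0.02 rad), the stage and the tab within 12 mm of where they were, the jar, beaker and vial within 20 mm of where they were (value of joint tilt below 0.02 rad and velocity of joint tilt between -0.05 and 0.05 rad/s and distance of each of stage, tab_nib from where it was at the start of the episode below 0.012 m and distance of each of jar, beaker, vial from where it was at the start of the episode below 0.02 m); the robot touches nothing.
It fails at once if the pointer is pushed more than 10 mm below the tab (z of pointer_tip in the frame of tab_nib below -0.01 m).
It fails at once if the stage is shifted or lifted by more than 12 mm, or tipped (distance of stage from where it was at the start of the episode above 0.012 m or angle between stage's own z axis and vertical above 0.06 rad).
It fails at once if the tab is moved (distance of tab_nib from where it was at the start of the episode above 0.012 m).
It fails at once if the glass slide is touched (contact force between any of the fingers, the arm and slide above 0.3 N).
It fails at once if the jar, beaker or vial is moved by more than 20 mm, lifted or tipped (distance of any of jar, beaker, vial from where it was at the start of the episode above 0.02 m or angle between any of jar, beaker, vial's own z axis and vertical above 0.3 rad).
It also fails if it takes over 40 s, if anything falls off the work surface, if the arm or the gripper's body presses on something with over 40 N, if the wrist force passes 120 N, or if a joint passes its speed limit or range.

## Working session

There is one attempt and no reset: what is moved stays moved. The work goes in short steps, Python scripts to look and compute and a shell command to move; the robot and the scene stay as the last step left them, time stands still between calls to the robot, and variables do not carry over. Pictures are saved under pics/ and viewed, about 8 in all and at most 12, crops included, and the job is handed in when it is done.

```bash
mkdir -p pics; cat > h.py <<'E'
import numpy as np, cv2
from workcell import robot, snapshot, order
def cam(s):
    f=s["color"].shape[0]/2/np.tan(np.radians(s["fov_y"])/2)
    K=np.array([[f,0,s["cx"]],[0,f,s["cy"]],[0,0,1]])
    return K,np.array(s["rvec"],float),np.array(s["tvec"],float)
def proj(s,P):
    K,r,t=cam(s); return cv2.projectPoints(np.array(P,float).reshape(-1,1,3),r,t,K,None)[0].reshape(-1,2)
def ray(s,u,v,z):
    K,r,t=cam(s); R=cv2.Rodrigues(r)[0]; c=-R.T@t; d=R.T@np.linalg.inv(K)@[u,v,1]
    return c+d*(z-c[2])/d[2]
E
python3 - <<'E'
from h import *
a=snapshot("side");b=snapshot("top")
for n,s in(("side",a),("top",b)):
    cv2.imwrite(f"pics/{n}0.png",s["color"]); K,r,t=cam(s);print(n,K[0,0],-cv2.Rodrigues(r)[0].T@t, s["cx"],s["cy"])
print(robot.read_state())
E
```

```text
side 453.4922517433954 [0.39412812 0.88044604 0.79352702] 257.66403446823006 199.1004006894698
top 350.3408987431843 [0.49979114 0.02127061 0.79125309] 261.6495138338802 196.47822267630224
{'time': 0.1, 'qpos': array([-1.27201084e+00,  2.87134009e-01,  1.57805096e+00,  2.03458806e-05,
        1.27861218e+00, -1.49999577e-01]), 'dq': array([ 1.85370378e-03, -2.19267398e-03, -1.95480870e-03, -8.38056307e-05,
        1.02027965e-04, -1.33696088e-03]), 'effort': array([ 7.86758228e-04, -4.07300699e+01, -2.93698311e+01, -1.06699731e-04,
        3.38136975e-03, -7.16611709e-06]), 'tool_pos': array([ 0.29271442, -0.60755854,  0.23003652]), 'tcp_rot': array([-3.06068858e+00, -6.98550357e-01,  2.26702529e-04]), 'ft_force': array([ 0.10234154, -0.31443564, -0.03022107]), 'ft_torque': array([ 0.0041356 ,  0.04282818, -0.05581993]), 'gripper_width': 0.0853776604621797}
```

View pics/side0.png

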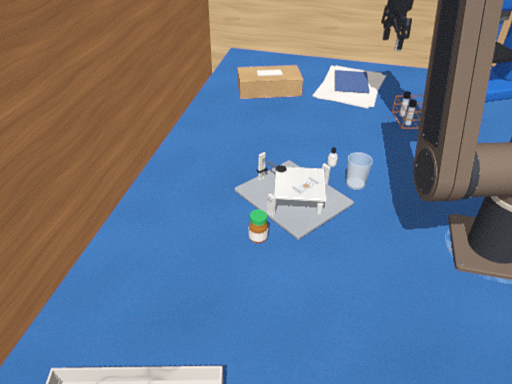

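View pics/top0.png

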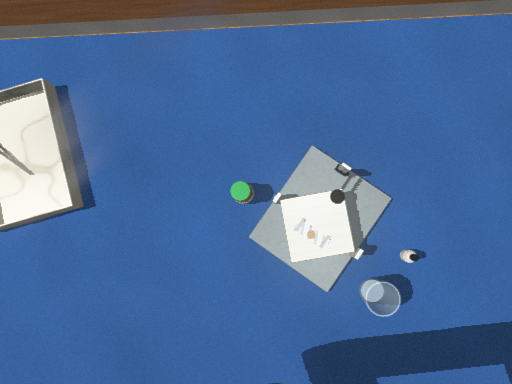

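The side view shows the stage centred near (295,195), with the pad at (281,170) and the post with its tab at (262,165). The top view has the pad at (337,196), the tab at (343,169), the jar at (242,191), the vial at (410,256) and the beaker at (380,297). I'll enlarge the stage in both.

```bash
python3 - <<'E'
from h import *
a=cv2.imread("pics/side0.png")[145:195,235:345];b=cv2.imread("pics/top0.png")[140:300,240:400]
cv2.imwrite("pics/c1.png",cv2.resize(a,None,fx=7,fy=7,interpolation=cv2.INTER_CUBIC))
cv2.imwrite("pics/c2.png",cv2.resize(b[:120],None,fx=5,fy=5,interpolation=cv2.INTER_CUBIC))
s=snapshot("top")
for n,u,v,z in[("pad",337,196,.076),("tab",343,169,.06),("pivL",277,198,.075),("pivR",359,254,.075),("b1",313,146,.016),("b2",391,198,.016),("b3",328,291,.016),("b4",250,237,.016)]: print(n,ray(s,u,v,z).round(4))
E
```

```text
pad [ 0.5452 -0.0949  0.076 ]
tab [ 0.6021 -0.1119  0.06  ]
pivL [0.5443 0.0266 0.075 ]
pivR [ 0.4279 -0.1344  0.075 ]
b1 [ 0.6618 -0.0558  0.016 ]
b2 [ 0.5416 -0.2209  0.016 ]
b3 [ 0.3439 -0.0779  0.016 ]
b4 [0.4632 0.0888 0.016 ]
```

View pics/c1.png

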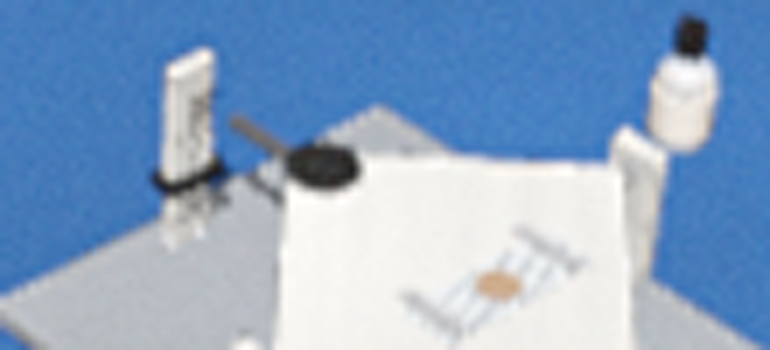

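View pics/c2.png

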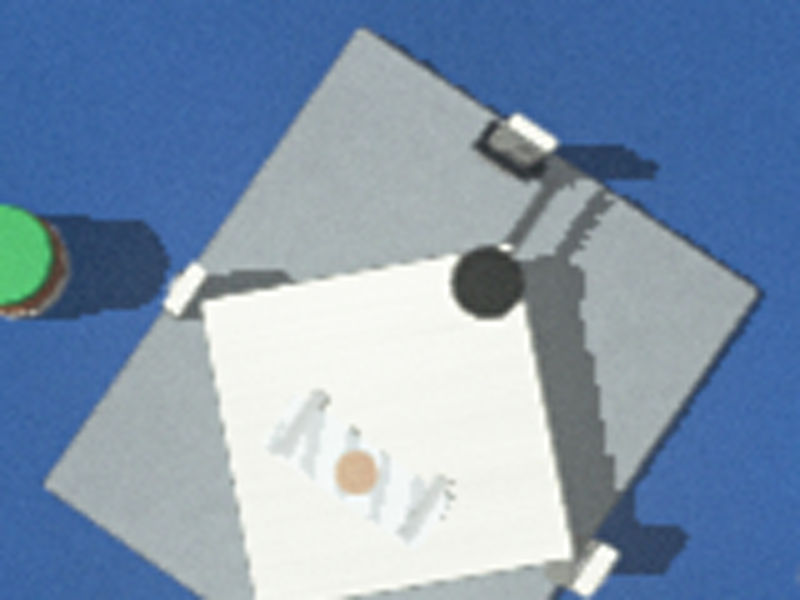

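```bash
python3 - <<'E'
from h import *
s=snapshot("side"); t=snapshot("top")
ex=np.array([.809,-.588,0]);ey=np.array([.588,.809,0]);o=np.array([.4875,-.0545,0])
W=lambda x,y,z:o+ex*x+ey*y+np.array([0,0,z])
sc=lambda P:((proj(s,P)+.5-[235,145])*7-.5).round(0)
tc=lambda P:((proj(t,P)+.5-[240,140])*5-.5).round(0)
for n,p in [("pad",W(.072,0,.076)),("tip",W(.125,0,.066)),("post-- ",W(.124,.011,.101)),("post-+ ",W(.124,.031,.101)),("post++",W(.130,.031,.101)),("post+-",W(.130,.011,.101)),("postbot-+",W(.124,.031,.016))]: print(n,sc(p),tc(p))
for z in(.040,.044,.048,.052):
    print(z,"nib mid -y-x",sc(W(.120,.007,z)),"bottom +y-x",sc(W(.120,.035,z-.003)),"+y+x mid",sc(W(.134,.035,z)))
print("top tab corners z.055",[tc(W(x,y,.05)).tolist() for x in(.12,.134) for y in(.007,.035)])
# vertical profile of darkness in the tab's columns
g=s["color"].sum(2)
print(g[160:180,254:272])
E
```

```text
pad [[320. 161.]] [[492. 281.]]
tip [[227. 121.]] [[560. 176.]]
post--  [[210.  58.]] [[554. 151.]]
post-+  [[171.  77.]] [[511. 123.]]
post++ [[161.  70.]] [[519. 110.]]
post+- [[200.  51.]] [[562. 139.]]
postbot-+ [[167. 253.]] [[477. 153.]]
0.04 nib mid -y-x [[220. 186.]] bottom +y-x [[167. 219.]] +y+x mid [[144. 197.]]
0.044 nib mid -y-x [[221. 178.]] bottom +y-x [[167. 211.]] +y+x mid [[144. 189.]]
0.048 nib mid -y-x [[221. 170.]] bottom +y-x [[168. 203.]] +y+x mid [[144. 181.]]
0.052 nib mid -y-x [[221. 162.]] bottom +y-x [[168. 195.]] +y+x mid [[145. 172.]]
top tab corners z.055 [[[532.0, 182.0]], [[476.0, 144.0]], [[551.0, 154.0]], [[495.0, 117.0]]]
[[381 375 380 377 512 646 608 605 481 415 391 377 371 375 385 383 370 384]
 [387 375 370 373 520 644 608 597 448 438 491 403 374 377 379 379 394 382]
 [369 377 368 378 519 646 611 597 465 476 522 437 379 358 324 342 361 385]
 [373 371 371 374 504 642 611 595 473 560 532 410 354 358 332 326 334 353]
 [379 377 368 381 516 642 557 579 499 528 623 463 378 382 368 338 326 326]
 [372 376 364 377 540 640 544 584 588 533 618 473 370 372 3
[... 366 characters left out ...]
184 282 452 474 383 331]
 [378 378 323 206 153 211 149 152 157 307 315 250 293 457 589 577 489 357]
 [370 386 392 304 219 184 217 323 356 441 396 302 355 484 564 584 573 486]
 [374 378 367 373 395 496 440 449 451 447 454 364 331 373 550 565 567 569]
 [383 377 364 381 510 648 583 516 427 443 540 414 450 465 555 568 564 566]
 [364 364 342 380 545 645 560 533 514 497 533 482 543 562 565 569 556 559]
 [361 352 422 469 554 603 527 503 570 593 539 550 569 575 565 563 559 564]
 [420 464 511 568 598 595 589 591 598 652 562 554 559 566 562 568 564 560]
 [525 565 569 573 630 646 602 597 596 666 606 559 561 570 567 558 563 559]
 [573 570 566 568 624 663 598 577 572 577 570 562 569 567 566 570 570 568]]
```

```bash
python3 -m handwheel '0 1 2 0 0 0 0; 0 3 6 0 0 0 0; 0 5.5 10.8 0 0 0 0; 0 8 15.7 0 0 0 0; 0 10.5 20.6 0 0 0 0; 0 13 25.5 0 0 0 0; 0 15.5 30.4 0 0 0 0; 0 18 35.3 0 0 0 0; 0 20.5 40.2 -1 0 0 0; 0 22.7 44.5 -3 0 0 0; 0 24.2 47.6 -6 0 0 0; 0 25 50 -9 0 0 0; 0 25.3 51.1 -11 0 0 0; 0 25.3 51.1 -12 0 0 0; 0 25.3 51.1 -12 0 0 0; 0 25.3 51.1 -12 0 0 0'
python3 - <<'E'
from h import *
a=snapshot("side");b=snapshot("top");p=robot.read_state();print(p["tool_pos"],p["ft_force"],p["gripper_width"])
cr=lambda im,u,v:cv2.resize(im["color"][v:v+75,u:u+100],None,fx=6,fy=6,interpolation=cv2.INTER_CUBIC)
cv2.imwrite("pics/d1.png",cv2.resize(np.hstack([cr(a,230,120),cr(b,290,150)]),(800,300)))
E
```

```text
time: 2.25
tool_pos: [0.5465, -0.0978, 0.1126]
tcp_rot: [3.062, 0.698, 0.003]
ft_force: [-0.2, -0.7, 0.2]
gripper_width: -0.0001
[ 0.54652389 -0.09788243  0.11261286] [-0.59077453  0.68823856 -0.47522504] -0.00022502630900870702
```

View pics/d1.png

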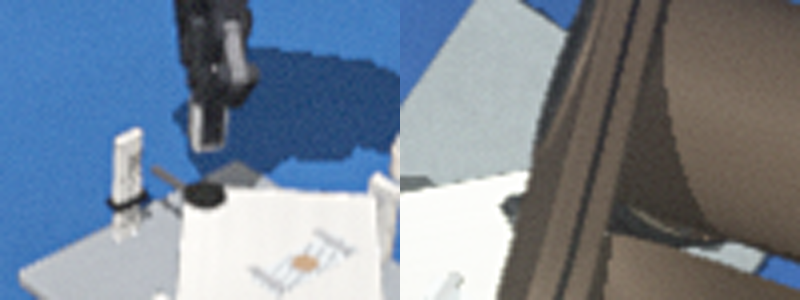

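The left half is the side view: the fingertips at (208,148) stand over the pad at (205,193), and the pointer tip at (153,170) and the tab at (128,200) are clear of them. The arm hides the top view. I'll go down to just above contact, then press most of the way.

```bash
python3 - <<'E'
from h import *
s=snapshot("side");print(proj(s,[robot.read_state()["tool_pos"],[.5465,-.0979,.076]]))
E
python3 -m handwheel '0 0 0 -1 0 0 0; 0 0 0 -2 0 0 0; 0 0 0 -2.8 0 0 0; 0 0 0 -3.2 0 0 0; 0 0 0 -3.2 0 0 0; 0 0 0 -3.2 0 0 0'
python3 -m handwheel '0 0 0 -0.2 0 0 0; 0 0 0 -0.4 0 0 0; 0 0 0 -0.6 0 0 0; 0 0 0 -0.8 0 0 0; 0 0 0 -0.9 0 0 0; 0 0 0 -0.9 0 0 0; 0 0 0 -0.9 0 0 0'
python3 - <<'E'
from h import *
p=robot.read_state();print(p["tool_pos"],p["ft_force"])
a=np.mean([snapshot("side")["color"].astype(float) for _ in range(3)],0).astype(np.uint8)
cv2.imwrite("pics/e1.png",cv2.resize(a[145:190,240:300],None,fx=12,fy=12,interpolation=cv2.INTER_CUBIC))
E
```

```text
[[280.73898121 156.07980259]
 [280.08364799 167.27864351]]
time: 3.15
tool_pos: [0.5462, -0.0972, 0.0796]
tcp_rot: [3.062, 0.699, 0.001]
ft_force: [0.0, -0.2, 0.1]
gripper_width: -0.0003
time: 4.03
tool_pos: [0.5466, -0.0975, 0.0709]
tcp_rot: [3.062, 0.699, 0.002]
ft_force: [0.4, -1.5, 5.1]
gripper_width: 0.0001
[ 0.54657042 -0.09745113  0.07087814] [ 0.41678835 -1.53489253  5.05778098]
```

View pics/e1.png

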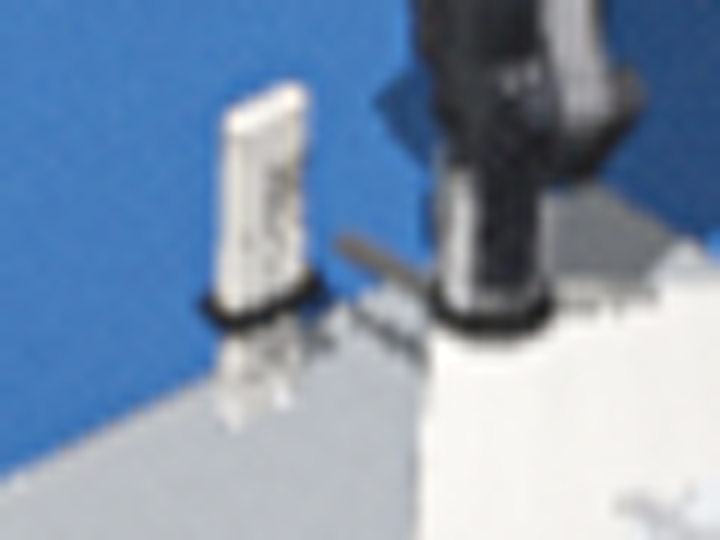

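Now the pointer tip is at about (342,243), the nib end at about (318,283), and the fingers are on the pad at (490,305). I'll compare the pointer's subpixel rows at rest and now, and do the same for the nib.

```bash
python3 - <<'E'
from h import *
a=cv2.imread("pics/side0.png").sum(2).astype(int)
S=snapshot("side");n=S["color"].sum(2).astype(int)
print("rest");print(a[158:168,264:277]);print("now 161..");print(n[161:171,264:277])
ex=np.array([.809,-.588,0]);ey=np.array([.588,.809,0]);o=np.array([.4875,-.0545,0])
W=lambda x,y,z:o+ex*x+ey*y+np.array([0,0,z])
for x,z in((.125,.066),(.1,.066)): print("restproj",x,proj(S,W(x,0,z)))
for th in(.05,.07,.09,.13):
  print(th,[proj(S,W(x*np.cos(th),0,.066-x*np.sin(th))).round(2).tolist() for x in(.125,.1)])
for z in(.044,.0465,.049,.0515):
  print(z,[proj(S,W(*q)).round(2).tolist() for q in((.12,.007,z),(.134,.007,z),(.127,.007,z),(.12,.035,z),(.134,.035,z))])
m=n[164:175,255:270]; print("cent tab",[(255+i,round(float(np.average(np.arange(164,175),weights=np.clip(280-m[:,i],0,None)+1e-9)),2)) for i in range(15) if m[:,i].min()<240])
E
```

```text
rest
[[451 337 339 370 389 386 390 378 384 388 387 398 388]
 [429 377 375 389 382 383 385 378 381 386 384 383 374]
 [398 370 383 379 380 391 392 390 387 372 376 377 373]
 [484 400 372 374 380 382 383 376 367 392 376 382 387]
 [528 430 377 360 331 335 358 377 375 384 376 379 389]
 [529 413 372 368 329 325 329 352 372 387 388 384 382]
 [619 461 379 376 369 353 327 334 338 360 383 388 391]
 [609 480 371 368 381 372 369 343 325 328 354 380 382]
 [614 422 346 375 384 388 388 365 361 309 336 337 290]
 [618 362 269 372 393 390 371 378 393 358 412 326 179]]
now 161..
[[496 404 385 376 393 392 380 383 379 384 374 292 343]
 [531 442 389 373 385 397 386 392 388 387 397 273 336]
 [540 407 376 379 380 382 392 390 399 392 394 269 301]
 [624 468 380 369 374 360 388 387 380 390 383 276 289]
 [617 481 391 356 322 323 359 374 396 402 387 323 334]
 [620 438 360 367 348 321 319 335 352 391 385 405 396]
 [617 378 262 379 396 359 323 304 325 340 361 392 401]
 [445 202 155 328 376 377 382 365 418 334 318 352 286]
 [208 144 142 233 330 384 498 502 557 484 394 268 212]
 [132 146 182 287 450 392 522 576 585 5
[... 185 characters left out ...]
, 167.98]]]
0.09 [[[267.0, 165.18]], [[273.08, 168.59]]]
0.13 [[[267.08, 166.72]], [[273.13, 169.83]]]
0.044 [[[266.09, 170.0]], [[262.76, 167.72]], [[264.42, 168.85]], [[258.51, 173.88]], [[255.19, 171.54]]]
0.0465 [[[266.12, 169.27]], [[262.78, 166.99]], [[264.44, 168.13]], [[258.53, 173.15]], [[255.2, 170.82]]]
0.049 [[[266.14, 168.54]], [[262.8, 166.27]], [[264.47, 167.4]], [[258.54, 172.42]], [[255.21, 170.09]]]
0.0515 [[[266.17, 167.81]], [[262.82, 165.54]], [[264.49, 166.67]], [[258.56, 171.68]], [[255.22, 169.36]]]
cent tab [(257, 170.47), (258, 171.34), (259, 171.51), (260, 171.34), (261, 171.0), (262, 170.64), (263, 170.0), (264, 169.67), (265, 169.27), (266, 168.83), (267, 169.0)]
```

```bash
python3 -m handwheel '0 0 0 -0.15 0 0 0; 0 0 0 -0.3 0 0 0; 0 0 0 -0.45 0 0 0; 0 0 0 -0.48 0 0 0; 0 0 0 -0.48 0 0 0; 0 0 0 -0.48 0 0 0; 0 0 0 -0.48 0 0 0'
python3 - <<'E'
from h import *
p=robot.read_state();print(p["tool_pos"],p["ft_force"])
a=np.mean([snapshot("side")["color"].astype(float) for _ in range(2)],0).astype(np.uint8)
print(a.astype(int).sum(2)[163:174,262:277])
cv2.imwrite("pics/f1.png",cv2.resize(a[145:190,240:300],None,fx=12,fy=12,interpolation=cv2.INTER_CUBIC))
E
```

```text
time: 5.1
tool_pos: [0.5467, -0.0975, 0.0663]
tcp_rot: [3.062, 0.699, 0.003]
ft_force: [0.9, -1.2, 6.2]
gripper_width: -0.0
[ 0.54666846 -0.09753937  0.06625715] [ 0.87877881 -1.22179921  6.23389798]
[[489 566 542 417 374 378 379 375 392 376 388 388 387 266 295]
 [516 538 627 471 373 373 388 393 387 375 389 395 385 272 309]
 [588 537 620 485 383 380 392 385 386 385 389 388 391 329 337]
 [562 596 618 438 350 387 386 380 381 394 381 385 405 392 347]
 [540 598 622 376 274 374 356 336 367 384 383 399 515 502 381]
 [570 557 444 209 152 318 315 296 320 339 368 410 570 580 450]
 [432 357 214 134 125 217 292 333 370 328 303 360 464 522 443]
 [206 147 115 157 181 287 453 497 509 473 387 316 324 348 329]
 [156 315 311 250 296 461 588 590 537 568 526 462 388 264 167]
 [369 439 409 324 355 503 576 532 407 494 571 582 529 355 163]
 [455 451 470 374 345 379 549 506 368 355 490 526 572 505 351]]
```

View pics/f1.png

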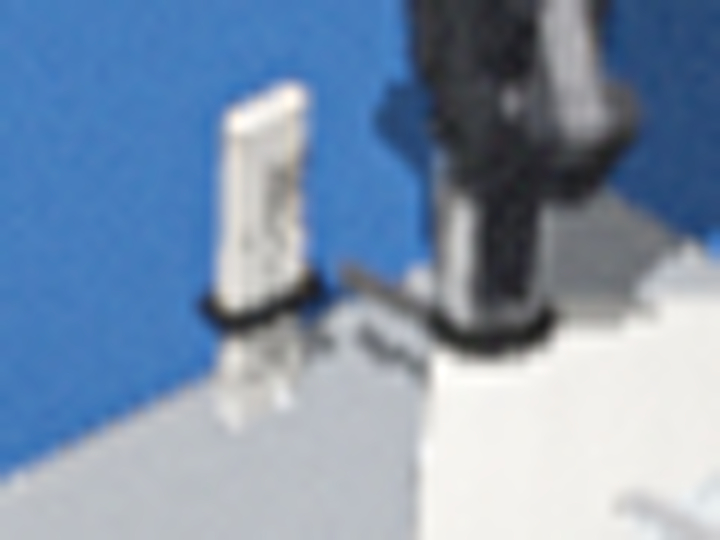

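The pointer tip is at (345,272) next to the nib at (318,283). With the perspective offset of about 1.9 px between the two points, that is level. The pad is down about 9.7 mm, so the pointer is down about 17 mm, against a tab drop estimated at 16.5–18 mm. Next I hold, then release.

```bash
python3 -m handwheel '0 0 0 0 0 0 0; 0 0 0 0 0 0 0; 0 0 0 0 0 0 0; 0 0 0 0 0 0 0; 0 0 0 0 0 0 0; 0 0 0 0 0 0 0; 0 0 0 0 0 0 0; 0 0 0 0 0 0 0; 0 0 0 0 0 0 0; 0 0 0 0 0 0 0; 0 0 0 0 0 0 0; 0 0 0 0 0 0 0; 0 0 0 0 0 0 0; 0 0 0 0 0 0 0; 0 0 0 0 0 0 0; 0 0 0 0 0 0 0; 0 0 0 0 0 0 0; 0 0 0 0 0 0 0'
python3 -m handwheel '0 0 0 0.2 0 0 0; 0 0 0 0.4 0 0 0; 0 0 0 0.6 0 0 0; 0 0 0 0.8 0 0 0; 0 0 0 1 0 0 0; 0 0 0 1.4 0 0 0; 0 0 0 2.5 0 0 0; 0 0 0 4.5 0 0 0; 0 0 0 7 0 0 0; 0 0 0 8 0 0 0; 0 0 0 8 0 0 0; 0 0 0 8 0 0 0; 0 0 0 8 0 0 0; 0 0 0 8 0 0 0; 0 0 0 8 0 0 0; 0 0 0 8 0 0 0'
python3 - <<'E'
from h import *
s=snapshot("side")["color"]; a=cv2.imread("pics/side0.png")
print("tip",s.astype(int).sum(2)[160:167,266:274])
d=np.abs(s.astype(int)-a).sum(2)
cv2.imwrite("pics/g1.png",cv2.resize(s[120:255,220:390],None,fx=4,fy=4,interpolation=cv2.INTER_CUBIC))
# stage edges, jar, beaker, vial: mean change in unshadowed parts
for n,(u,v,w,h) in dict(post=(255,150,14,30),jar=(246,208,26,36),stage_left=(234,180,36,30),stage_bot=(270,205,85,30),beaker=(344,150,30,42)).items(): print(n,d[v:v+h,u:u+w].mean().round(1))
E
```

```text
time: 7.45
tool_pos: [0.5467, -0.0975, 0.0663]
tcp_rot: [3.062, 0.699, 0.003]
ft_force: [1.2, -2.1, 5.5]
gripper_width: 0.0
time: 9.45
tool_pos: [0.5459, -0.0971, 0.1454]
tcp_rot: [-3.063, -0.699, 0.0]
ft_force: [0.3, 0.8, 0.4]
gripper_width: -0.0
tip [[383 382 380 391 393 383 387 389]
 [363 374 378 378 394 399 380 384]
 [386 349 338 350 358 369 374 389]
 [360 369 339 320 334 360 376 384]
 [386 378 363 357 342 333 340 373]
 [380 381 384 382 363 340 317 330]
 [348 379 386 385 383 370 347 321]]
post 6.6
jar 7.1
stage_left 5.8
stage_bot 6.0
beaker 29.8
```

View pics/g1.png

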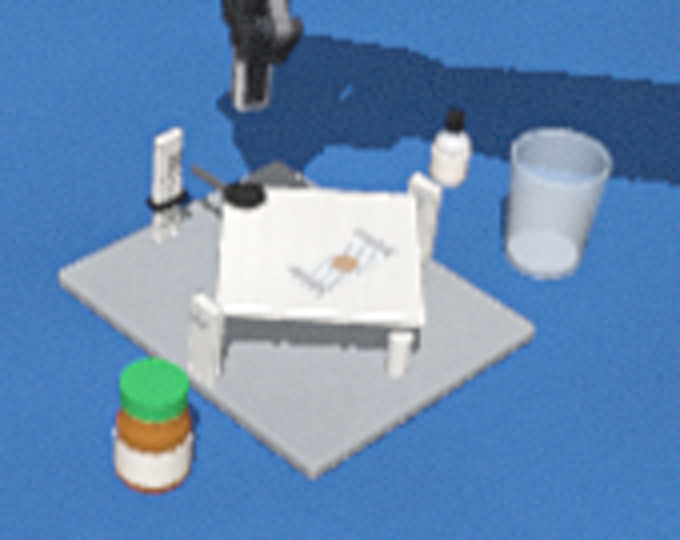

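The plate is back up with the pointer tip at its rest row (about 162.5). The tab at (168,200), stage, jar, vial and beaker stand where they were, and the fingers at (250,105) are clear. I'm handing in.

```bash
python3 -c "
from workcell import order
print(order.sign_off())"
```

```text
the job is handed in; nothing more can be done
None
```

I pressed the pad with the shut fingertips in two steps, held it with the pointer level with the tab for more than 2 s, then let the plate spring back up. The job is handed in; sign-off gave no verdict.

- **Level with the tab:** the pad went down about 9.7 mm, which lowers the pointer about 17 mm. The tab's drop came out of the side image at about 16.5–18 mm below rest, so level is good to about 1.5 mm against the 4 mm allowed. This rests on subpixel readings in the side view only, because the arm hid the top view.
- **Hold:** the tool stayed at the same height throughout, with 5.5–6.2 N upward on the fingers.
- **After release:** in the last side picture the pointer tip was back at its rest row. The post, tab, jar and visible stage edges matched the first picture to within noise, and the fingers were 70 mm above the pad.
- **Beaker and vial:** the beaker's patch of the image did change (29.8 against about 6 elsewhere). I put that down to the arm's shadow, since the beaker itself looked unmoved. The vial I checked only by eye.

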